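Wake the bench reader and hold the slide's label end up to it

TASK

Squeeze the bench reader's sprung trigger fully to wake it and let it spring back. Then pick up the slide that lies label up (seen from above with its notched, frosted end pointing away, the corner notch is at the right; on the other slide it is at the left) and present it to the reader: level, label up, frosted end towards the column, its middle 2 to 3 cm above the tip of the aiming pin, touching only the gripper. Finish while holding it still there, and leave the other slide and the loose things on the bench alone.

Things in the scene. Friction and masses are not known exactly. Their poses are not given: they have to be found in the camera images.
- reader: white and grey bench reader, fixed. Origin: on the worktop under its base; x runs from its open front (-x, to the robot) to its column, y left, z up. Base 14 mm high, x -55 to 90, y -50 to 50 mm, with a side arm at y -120 for the grip. Column at x 68 mm. Scanner head (62 x 70 x 44 mm, centre x 58, z 180, front edge x 20, lowest z 142, top z 218 mm) whose dark window looks down at the space above the pin
- pin_tip (a point): top of the steel aiming pin (4 mm thick) that stands up from the reader's base, at x -45, y 0, z 50 mm in the reader's frame; axes as the reader's. The middle of the slide's frosted end is to be held over it.
- grip_top (a point): centre of the top of the reader's fixed upright grip, at x 0, y -120, z 105 mm in the reader's frame; axes as the reader's. The grip is a grey post 20 mm (along reader x) by 30 mm (y), its top free from above; its back face is at reader x +10 mm.
- trigger_pad (a point): outer face of the black trigger lever (22 mm wide, 7 mm thick, top at z 102 mm) in front (-x) of the grip, 62 mm above its hinge; about 35 mm in front of the grip's middle at rest, 21 mm squeezed (it moves along the reader's +x). Grip and trigger together are about 45 mm thick at rest, 31 mm squeezed
- trigger (a joint): angle of the trigger, hinged at its lower end (z 24 mm, along reader y): 0 at rest, 0.23 rad squeezed home. A spring returns it; at the pad it takes about 2.5 N to start and 8 N to hold home. Fully squeezed counts from 0.18, released below 0.04.
- slide_a: the slide that lies label side UP: thick glass, 76 x 32 x 6 mm, 36 g, flat on a low round stand. Origin: centre of its underside, 24 mm above the worktop. x runs along it to the frosted end (x 18 to 38 mm, slightly whiter), z up out of the label face. A 9 x 9 mm notch is cut from corner +x, -y: from above, at the right when the frosted end points away. At either of two places, yaw -2.3 to 2.3 rad
- label (a point): centre of the frosted end on the label face of slide_a, 28 mm along the slide's x from its origin, 6 mm above its underside; axes as the slide's
- slide_b: the other slide, of the same size and look, lying label side DOWN on a like stand: its notch is at the corner +x, +y (from above, at the left when its frosted end, +x, points away from you). Origin as for slide_a, z up. To be left alone.
- stand_a: round stand under a slide, fixed, 24 mm high; foot 42 mm across and 3 mm high, top disc 26 mm across. Origin: centre of its underside. The slide's centre lies over its centre and its edges overhang it.
- stand_b: the like stand under the other slide
- vial: loose white dropper vial, 23 mm across, 57 mm high, a bystander; origin: centre of its underside
- brown_dropper: loose brown dropper bottle, 33 mm across, 102 mm high, a bystander; origin: centre of its underside
Not all that is in view belongs to the job. What is shaped like the slide_a but turquoise is not meant.

How it is judged:
By the outcome, as a careful person would: the job done as asked, in the order asked, and still so for the second after the job is handed in, while the arm keeps its last pose, push and grip.
It also fails if it takes over 45 s, if anything falls off the work surface, if the arm or the gripper's body presses on something with over 40 N, if the wrist force passes 120 N, or if a joint passes its speed limit or range.

ROBOT

A 6-joint arm with a two-finger parallel gripper is mounted at the origin on a cart in front of the work surface, level with it; the furniture and walls round the work are solid. World frame = base frame: x ahead of the robot, y to its left, z up, the work surface at z = 0. Lengths are in m, angles in degrees, forces in N, time in s.
With the tool pointing down it reaches from about 0.25 to 0.8 m from the base axis. Payload 8.5 kg.
Tool frame: the origin (TCP) lies at the very end of the fingers, on their centre line; the grasp point (between the pads) lies 19 mm behind it; z points along the fingers, x is the direction in which the jaws open and shut, and the axes are right-handed (so a half turn about z gives the same grasp; the last joint's range is limited). The gripper opens to 85 mm and grips with 20 to 120 N. Pads are 22 mm wide; open, the fingers measure 114 mm over their backs; the gripper's body (76 mm by 85 mm) begins 54 mm behind the grasp point. The pads swing forward as they close: fully open they stand 13 mm farther back than shut.
Start: joints at [-71.849, 13.648, -0.773, 75.585, 0, 90], TCP at [0.164, -0.499, 0.231] pointing down, gripper open.
Joint ranges: [-152.45, 152.45], [-59.26, 108.67], [-65.41, 83.53], [-104.44, 129.93], [-82.83, 76.93], [-180, 180]. Speed limits (degrees/s): [127.2, 127.2, 159.86, 180, 180, 180].

INTERFACE

Orientations are given as [roll, pitch, yaw] about the fixed x, y, z axes, in that order (R = Rz(yaw) Ry(pitch) Rx(roll)).
In Python, from station import read_state, read_camera, hand_in, recognise, landmark_of gives the robot as it stands.
- The arm moves only by the tool step_arm, never from a script. Its argument "rows" is a list of rows, each a list of 3 entries, a list of its own where there are three numbers: the shift along the tool's x, y, z in mm, then the turn, a rotation vector about the tool's x, y, z in degrees, then the closure, from -1 (fully open) to 1 (shut). A call has 1 to 8 rows; each row shifts and turns the commanded pose from where the row before left it, along the tool's axes as they then stand; what a row does not reach is not made up. A row lasts 1/12 s, in which the tool goes at most 41.7 mm and 7.16 degrees, less where a joint would pass 70% of its speed; a pose out of reach is approached as far as the arm can. A call is refused whole if a number of a shift passes 41.7 or a number of a turn 7.16, either way. A call with a gripper value outside its range is refused whole. The fingers move at their own pace and stop on an object; "squeeze" is the grip in N (left out, the last holds). Time passes only in rows, so rows that do not move let the fingers close. It gives the time, the measured TCP pose, the force and the opening at its end, in the units of the state.
- read_state(): the state, without advancing time (a new reading comes with each control period).
- read_camera(name): name is "scene" or "top"; returns a dict with "color" (420x560x3 uint8, red, green, blue), "mtx" (3x3 intrinsics, pixels), "rvec" (rotation vector, rad) and "tvec" (3), from world to camera coordinates, as OpenCV has them. Camera axes: x right, y down, z forward; pixel columns grow to the right and rows downward; lengths in m; the calibration is good to about 2 mm. A picture is of the moment at which its call begins. There is no depth.
- hand_in(): hands the job in, once; it reports no verdict.
Trained networks look in the newest picture that a camera, given by its name, has taken for a name from the list of things; names that differ only in an ending like _2 or _b are one class to them, and where a whole thing is asked for, a point or a joint stands for the part that bears it (a point fixed in the world has none). Each returns a list of dicts, best first, with "score" (0 to 1); they miss things now and then, are a little off and sometimes report something else, mostly with a low value. They report only what shows in the picture. A call takes as long as a camera call. They do not tell look-alikes from the thing itself.
- recognise(camera, label): "box" ([left, top, width, height] in pixels, round what is visible of it).
- landmark_of(camera, label): "xy" ([column, row] in pixels: a listed point, or the origin of a listed thing).
The state is a dict: "clock": time; "qpos": joint angles; "joint_velocities": joint speeds; "tau": joint torques, N m; "tcp_pos": TCP position; "ee_rot": TCP orientation; "ft_force": force on the tool from outside, world axes, zero at the start; "wrist_torque": the same for the moment, N m; "width": finger opening in m.
Only numpy, scipy, OpenCV 4.12 (cv2) and the standard library are available. Lean on these libraries where they do the work, as an engineer would, in place of code of your own. Each camera call takes 0.05 s, during which the arm holds its last target.

## Working session

There is one attempt and no reset: what is moved stays moved. The work goes in short steps, Python scripts to look and compute and a tool call to move; the robot and the scene stay as the last step left them, time stands still between calls to the robot, and variables do not carry over. Pictures are saved under pics/ and viewed, and the job is handed in when it is done.

Besides the shell and the picture viewer there is one more tool, called by a JSON object that holds its "name" and its "arguments", one argument or row to a line. step_arm: Moves the arm, as the interface text tells. Its arguments: {"type":"object","properties":{"rows":{"type":"array","items":{"type":"array"}},"squeeze":{"type":"number"}},"required":["rows"]}

```bash
mkdir -p pics; ls; python3 - <<'E'
from station import *
import cv2
print(read_state())
for n in ["scene","top"]:
    c=read_camera(n); cv2.imwrite(f"pics/{n}0.png",c["color"][:,:,::-1])
    print(n,c["mtx"].tolist(),c["rvec"],c["tvec"])
    for l in ["reader","slide_a","trigger","stand_a","vial","brown_dropper"]:
        print(l,[(d["score"],d["box"]) for d in recognise(n,l)][:4])
    for l in ["reader","pin_tip","grip_top","trigger_pad","slide_a","label","stand_a","vial","brown_dropper"]:
        print(l,[(d["score"],d["xy"]) for d in landmark_of(n,l)][:4])
E
```

```text
pics
{'clock': 0.0, 'qpos': array([-7.18493767e+01,  1.36815310e+01, -8.17065014e-01,  7.55835341e+01,
       -3.09158633e-05,  8.99992608e+01]), 'joint_velocities': array([-0.02054689, -0.0115457 , -0.03643096, -0.03132054,  0.02713285,
       -0.1063971 ]), 'tau': array([ 4.05910359e-04, -5.38783836e+01,  3.46441162e+01,  1.80286163e-02,
       -1.23641094e-04,  1.27565499e-05]), 'tcp_pos': array([ 0.16341787, -0.49848623,  0.23067153]), 'ee_rot': array([ 1.79999970e+02,  8.21301415e-02, -7.18486375e+01]), 'ft_force': array([ 0.06122827, -0.65024998, -0.60738989]), 'wrist_torque': array([ 0.0096874 , -0.00249499, -0.0056214 ]), 'width': 0.08521623038305107}
scene [[419.5717549753978, 0.0, 282.4555833051572], [0.0, 419.5717549753978, 212.17377338618195], [0.0, 0.0, 1.0]] [ 2.0256381  -0.46812446  0.3042576 ] [-0.58024022 -0.00502059  1.04272772]
reader [(0.59, [267.1, 126.3, 69.9, 122.4])]
slide_a [(0.7, [213.2, 196.9, 27.7, 13.9]), (0.61, [304.0, 327.1, 23.1, 39.2]), (0.59, [246.0, 221.9, 27.4, 16.6])]
trigger [(0.73, [296.4, 204.8, 11.5, 30.2]), (0.26, [266.7, 126.4, 69.1, 120.5])
[... 904 characters left out ...]
.3, 236.5, 36.4, 18.1]), (0.59, [367.3, 244.9, 36.5, 25.8])]
trigger []
stand_a [(0.5, [173.3, 251.8, -1.6, 2.3])]
vial [(0.39, [215.2, 236.3, 38.7, 15.6])]
brown_dropper [(0.67, [293.7, 142.6, 12.9, 24.4])]
reader [(0.84, [202.2, 189.1])]
pin_tip [(0.85, [200.0, 204.1])]
grip_top [(0.86, [256.5, 181.2]), (0.19, [164.4, 254.9])]
trigger_pad [(0.55, [255.1, 199.4])]
slide_a [(0.92, [384.0, 260.2]), (0.75, [229.7, 244.4]), (0.64, [162.3, 253.4])]
label [(0.97, [218.2, 245.2]), (0.68, [396.1, 267.0])]
stand_a [(0.74, [204.6, 288.4]), (0.73, [202.1, 189.3]), (0.51, [161.8, 254.1]), (0.45, [233.6, 244.8])]
vial [(0.66, [203.3, 288.0])]
brown_dropper [(0.62, [298.7, 157.6]), (0.2, [201.4, 287.5])]
```

View pics/scene0.png

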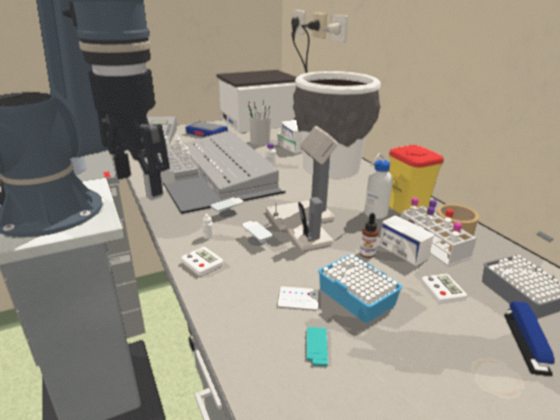

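View pics/top0.png

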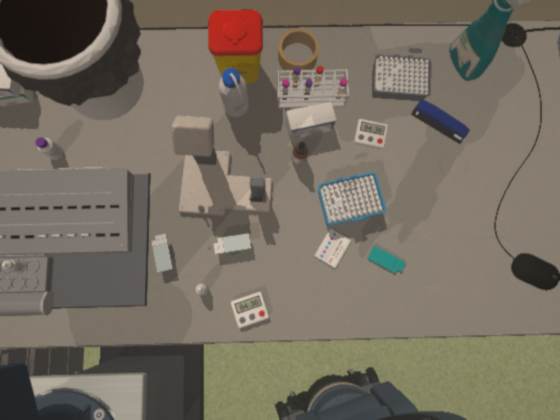

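```bash
python3 - <<'E'
import cv2
a=cv2.imread("pics/top0.png")
cv2.imwrite("pics/topz.png",cv2.resize(a[100:300,135:325],None,fx=4,fy=3.0*4/3*0.75,interpolation=cv2.INTER_CUBIC))
x=[cv2.resize(a[230:280,c:c+50],(390,390),interpolation=cv2.INTER_CUBIC) for c in (138,208)]
cv2.imwrite("pics/slz.png",cv2.hconcat(x))
b=cv2.imread("pics/scene0.png")
cv2.imwrite("pics/scz.png",cv2.resize(b[115:265,190:390],None,fx=4,fy=4,interpolation=cv2.INTER_CUBIC))
E
```

```text
(no output)
```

View pics/topz.png

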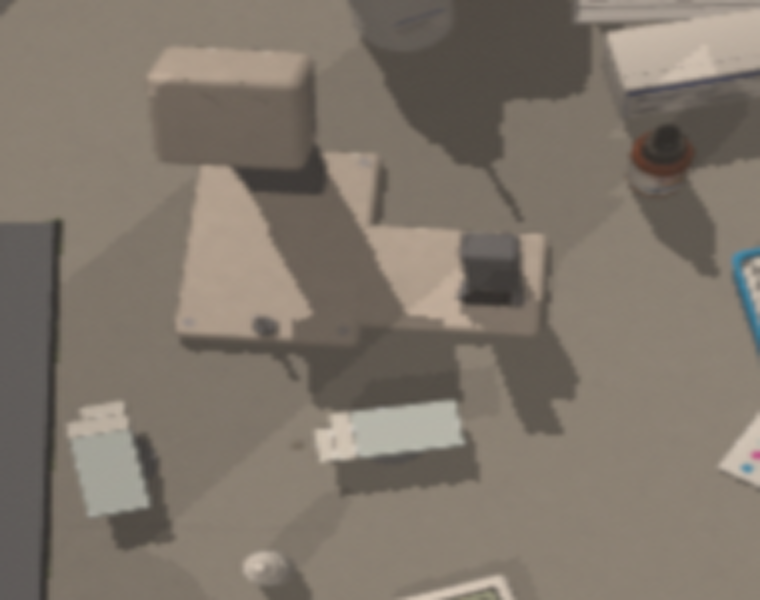

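View pics/slz.png

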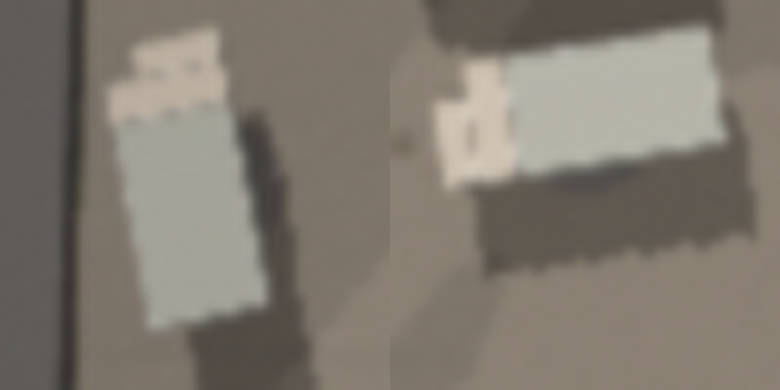

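View pics/scz.png

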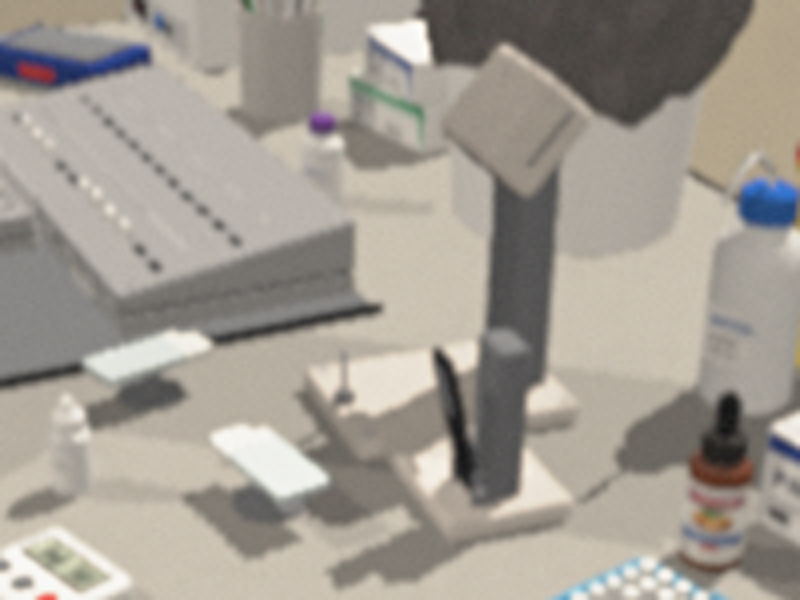

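The right-hand slide (top ~232,244) has its frosted end to the left and its notch at image top. That puts the notch on the right looking along it, so it is slide_a, label up. The slide at (162,253) has its notch on the left, so it is slide_b. The reader faces the robot, with the grip at (257,182). Next I'll fit the poses.

```bash
cat > h.py <<'E'
import numpy as np, cv2
from station import *
from scipy.optimize import least_squares
def cal():
    r={}
    for n in ["scene","top"]:
        c=read_camera(n); r[n]=c
    return r
def prj(c,P): return cv2.projectPoints(np.array(P,float).reshape(-1,1,3),c["rvec"],c["tvec"],c["mtx"],None)[0][:,0]
def T(p,P,z=0):
    P=np.array(P,float); c,s=np.cos(p[2]),np.sin(p[2])
    return np.c_[p[0]+c*P[:,0]-s*P[:,1],p[1]+s*P[:,0]+c*P[:,1],P[:,2]+z]
def fit(cs,obs,p0,z=0):
    f=lambda p: np.concatenate([(prj(cs[n],T(p,[o[0]],z))[0]-o[1]) for n,o in obs])
    r=least_squares(f,p0,loss="soft_l1",x_scale=[.01,.01,.05]); return r.x,f(r.x).reshape(-1,2)
E
python3 - <<'E'
from h import *
cs=cal()
m=.001
z=lambda u,v:(u/4+135,v/3+100)
s=lambda u,v:(u/4+190,v/4+115)
obs=[("top",((-.055,.05,.014),z(180,329))),("top",((-.045,0,.05),z(263,325))),("top",((-.045,0,.05),(200,204.1))),("top",((0,-.12,.105),z(490,250))),("top",((0,-.12,.105),(256.5,181.2))),
("scene",((-.055,.05,.014),s(307,378))),("scene",((-.045,0,.05),s(343,353))),("scene",((0,-.12,.105),s(507,345)))]
for y0 in(0,):
  p,r=fit(cs,obs,[.5,-.1,y0]); print("reader",p,np.degrees(p[2]),r.round(1).tolist())
pr=p
a=lambda u,v:(u/7.8+208,v/7.8+230)
b=lambda u,v:(u/7.8+138,v/7.8+230)
def sl(q,notch,sc):
    o=[("top",((-.038,notch*.016,.006),q[0])),("top",((-.038,-notch*.016,.006),q[1])),("top",((.038,-notch*.016,.006),q[2])),("top",((.029,notch*.016,.006),q[3]))]
    return o+[("scene",(k,s(*v))) for k,v in sc]
oa=sl([a(322,25),a(337,143),a(55,188),a(75,58)],-1,[((-.038,-.016,.006),(328,472)),((-.038,.016,.006),(278,497)),((.038,.016,.006),(212,433))])
pa,r=fit(cs,oa,[.3,-.1,np.pi/2],.024); print("a",pa,np.degrees(pa[2]),r.round(1).tolist())
ob=sl([b(150,328),b(268,303),b(218,28),b(112,85)],1,[])
pb,r=fit(cs,ob,[.3,.1,0],.024); print("b",pb,np.degrees(pb[2]),r.round(1).tolist())
np.savez("p.npz",r=pr,a=pa,b=pb)
im=cs["top"]["color"][:,:,::-1].copy(); im2=cs["scene"]["color"][:,:,::-1].copy()
big=[cv2.resize(i,None,fx=4,fy=4,interpolation=cv2.INTER_CUBIC) for i in (im,im2)]
def poly(P,col,zo=0,p=pr):
    for B,n in zip(big,("top","scene")):
        q=((prj(cs[n],T(p,P,zo))+.5)*4-.5); cv2.polylines(B,[q.round().astype(int)],True,col,1)
poly([(-.055,.05,.014),(.09,.05,.014),(.09,-.05,.014),(-.055,-.05,.014)],(0,0,255))
poly([(-.01,-.105,.105),(.01,-.105,.105),(.01,-.135,.105),(-.01,-.135,.105)],(0,0,255))
poly([(-.045,0,.05),(-.045,0,.014)],(0,255,0))
poly([(.02,.035,.2),(.02,-.035,.2),(.096,-.035,.16),(.096,.035,.16)],(255,255,0))
poly([(-.035,-.109,.086),(-.035,-.131,.086),(-.0185,-.131,.024),(-.0185,-.109,.024)],(0,255,255))
S=[(-.038,.016,.006),(-.038,-.016,.006),(.029,-.016,.006),(.029,-.007,.006),(.038,-.007,.006),(.038,.016,.006)]
poly(S,(255,0,255),.024,pa); poly([(x,-y,h) for x,y,h in S],(255,0,0),.024,pb)
cv2.imwrite("pics/o1.png",big[0][430:1130,540:1300]); cv2.imwrite("pics/o2.png",big[1][460:1060,760:1560])
from scipy.spatial.transform import Rotation
for n,c in cs.items(): R=cv2.Rodrigues(c["rvec"])[0]; print(n,-R.T@c["tvec"])
for l,n in(("vial","top"),("brown_dropper","top"),("brown_dropper","scene"),("vial","scene")):
    c=cs[n];R=cv2.Rodrigues(c["rvec"])[0];u=landmark_of(n,l)[0]["xy"]; d=R.T@np.linalg.inv(c["mtx"])@[*u,1]; o=-R.T@c["tvec"]; print(l,(o-d*o[2]/d[2]).round(3))
print(read_state()["clock"])
E
```

```text
reader [ 0.53688374 -0.28610725 -0.10873937] -6.230306860733159 [[-0.7, 1.3], [-0.5, -3.4], [0.3, 0.8], [1.4, -1.3], [2.4, 0.8], [-0.6, -3.2], [1.1, -1.8], [-0.4, -1.7]]
a [ 0.41252463 -0.3455762   1.6881847 ] 96.72585834273603 [[-0.0, 0.1], [0.1, -0.0], [0.1, -0.6], [0.0, 0.3], [0.3, 1.0], [0.0, -1.1], [-0.7, -0.3]]
b [ 0.39661101 -0.19840193  0.18877724] 10.816139287950774 [[-0.0, 0.2], [0.1, 0.1], [0.3, -0.2], [-0.4, -0.1]]
scene [ 0.09795922 -1.07879482  0.5005904 ]
top [ 0.29920847 -0.42030169  0.95125392]
vial [ 0.396 -0.196  0.   ]
brown_dropper [ 0.605 -0.496  0.   ]
brown_dropper [ 0.606 -0.495  0.   ]
vial [ 0.32  -0.275  0.   ]
1.9
```

View overlay.

View pics/o1.png

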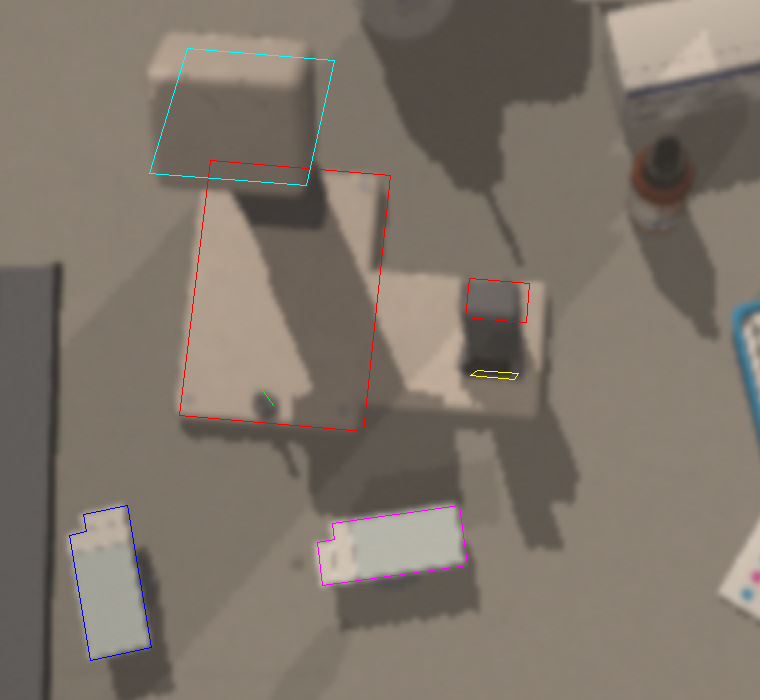

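View pics/o2.png

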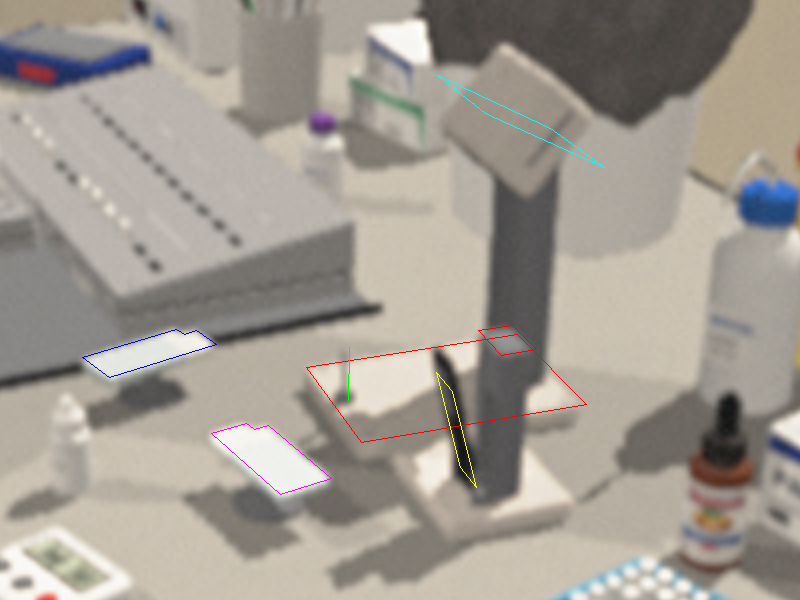

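```bash
python3 - <<'E'
from h import *
cs=cal()
z=lambda u,v:((u+540.5)/4-.5,(v+430.5)/4-.5)
s=lambda u,v:((u+760.5)/4-.5,(v+460.5)/4-.5)
obs=[("top",((-.055,.05,.014),z(181,418))),("top",((-.055,-.05,.014),z(360,431))),("top",((.09,-.05,.014),z(379,180))),("top",((-.045,0,.014),z(265,405))),("top",((0,-.12,.105),z(492,301))),
("scene",((-.055,.05,.014),s(307,372))),("scene",((-.045,0,.05),s(344,352))),("scene",((.09,-.05,.014),s(577,407))),("scene",((0,-.12,.105),s(505,344)))]
p,r=fit(cs,obs,[.5,-.3,0]); print("reader",p,np.degrees(p[2]),r.round(1).tolist())
pr=p
d=np.load("p.npz"); np.savez("p.npz",r=pr,a=d["a"],b=d["b"])
big=[cv2.resize(cs[n]["color"][:,:,::-1],None,fx=4,fy=4,interpolation=cv2.INTER_CUBIC) for n in("top","scene")]
def poly(P,col,zo=0,p=pr):
    for B,n in zip(big,("top","scene")):
        q=((prj(cs[n],T(p,P,zo))+.5)*4-.5); cv2.polylines(B,[q.round().astype(int)],True,col,1)
poly([(-.055,.05,.014),(.09,.05,.014),(.09,-.05,.014),(-.055,-.05,.014)],(0,0,255))
poly([(-.01,-.105,.105),(.01,-.105,.105),(.01,-.135,.105),(-.01,-.135,.105)],(0,0,255))
poly([(-.045,0,.05),(-.045,0,.014)],(0,255,0))
poly([(-.035,-.109,.086),(-.035,-.131,.086),(-.0185,-.131,.024),(-.0185,-.109,.024)],(0,255,255))
cv2.imwrite("pics/o3.png",cv2.hconcat([big[0][560:960,700:1100],big[1][760:1060,1040:1400].copy() if 0 else big[1][720:1120,1040:1440]]))
for n in("pin_tip","grip","pad","padtop"):
    P={"pin_tip":(-.045,0,.05),"grip":(0,-.12,.105),"pad":(-.035,-.12,.086),"padtop":(-.038,-.12,.102)}[n]; print(n,T(pr,[P])[0].round(4))
E
```

```text
reader [ 0.53529555 -0.28404702 -0.09903941] -5.674540294924095 [[-1.3, 0.3], [0.0, 0.5], [1.4, -0.9], [1.2, 0.7], [0.3, -0.1], [-1.3, -1.5], [0.3, -1.3], [1.2, -1.2], [-0.2, -1.4]]
pin_tip [ 0.4905 -0.2796  0.05  ]
grip [ 0.5234 -0.4035  0.105 ]
pad [ 0.4886 -0.4     0.086 ]
padtop [ 0.4856 -0.3997  0.102 ]
```

View pics/o3.png

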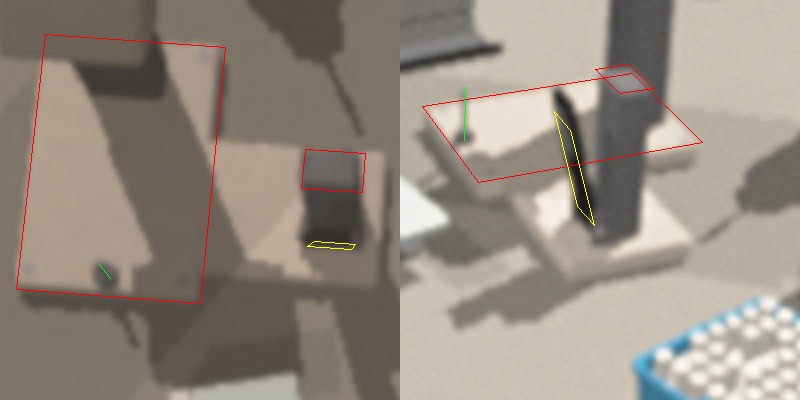

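```bash
cat >> h.py <<'E'
from scipy.spatial.transform import Rotation as Ro
D=np.load("p.npz"); 
def to(P,yaw,state=None):
    s=read_state(); R=Ro.from_euler("xyz",s["ee_rot"],degrees=True); G=Ro.from_euler("xyz",[180,0,yaw],degrees=True)
    print("shift(tool mm)",(R.inv().apply(np.array(P)-s["tcp_pos"])*1000).round(1),"turn",(R.inv()*G).as_rotvec(degrees=True).round(2),"clock",s["clock"],"F",s["ft_force"].round(1),"w",round(s["width"],4))
E
python3 - <<'E'
from h import *
g=T(D["r"],[(-.0055,-.12,.068)])[0]; print(g)
to([*g[:2],.231],np.degrees(D["r"][2]))
E
```

```text
[ 0.51795719 -0.40291514  0.068     ]
shift(tool mm) [ 1.930e+01 -3.667e+02  3.000e-01] turn [ -0.     0.   -66.17] clock 2.0 F [-0.5  0.3  0.7] w 0.0853
```

{"name": "step_arm", "arguments": {
  "rows": [
    [[2.4, -40, 0], [0, 0, 0], -1],
    [[2.4, -40, 0], [0, 0, 0], -1],
    [[2.4, -40, 0], [0, 0, 0], -1],
    [[2.4, -40, 0], [0, 0, 0], -1],
    [[2.4, -40, 0], [0, 0, 0], -1],
    [[2.4, -40, 0], [0, 0, 0], -1],
    [[2.4, -40, 0], [0, 0, 0], -1],
    [[2.4, -40, 0], [0, 0, 0], -1]
  ],
  "squeeze": 25
}}

```text
clock: 2.67
tcp_pos: [0.4755, -0.4165, 0.2313]
ee_rot: [-180.0, -0.0, -71.8]
ft_force: [0.4, -1.2, 0.4]
width: 0.0854
```

{"name": "step_arm", "arguments": {
  "rows": [
    [[0, 0, 0], [0, 0, -7], -1],
    [[0, 0, 0], [0, 0, -7], -1],
    [[0, 0, 0], [0, 0, -7], -1],
    [[0, 0, 0], [0, 0, -7], -1],
    [[0, 0, 0], [0, 0, -7], -1],
    [[0, 0, 0], [0, 0, -7], -1],
    [[0, 0, 0], [0, 0, -7], -1],
    [[0, 0, 0], [0, 0, -7], -1]
  ]
}}

```text
clock: 3.33
tcp_pos: [0.4736, -0.4174, 0.2312]
ee_rot: [-180.0, 0.0, -15.5]
ft_force: [0.6, -0.1, 0.7]
width: 0.0853
```

```bash
python3 - <<'E'
from h import *
g=T(D["r"],[(-.0055,-.12,.068)])[0]
to([*g[:2],.231],np.degrees(D["r"][2]))
E
```

```text
shift(tool mm) [ 38.9 -25.8   0.2] turn [-0.01  0.01 -9.83] clock 3.3333 F [ 0.6 -0.1  0.7] w 0.0853
```

{"name": "step_arm", "arguments": {
  "rows": [
    [[38.9, -25.8, 0], [0, 0, -4.9], -1],
    [[0, 0, 0], [0, 0, -4.9], -1],
    [[0, 0, 20], [0, 0, 0], -1],
    [[0, 0, 30], [0, 0, 0], -1],
    [[0, 0, 30], [0, 0, 0], -1],
    [[0, 0, 0], [0, 0, 0], -1]
  ]
}}

```text
clock: 3.83
tcp_pos: [0.5109, -0.4027, 0.1454]
ee_rot: [-179.7, 0.4, -6.0]
ft_force: [-0.6, 1.2, -0.0]
width: 0.0857
```

```bash
python3 - <<'E'
from h import *
g=T(D["r"],[(-.0055,-.12,.068)])[0]
to(g,np.degrees(D["r"][2]))
cs=cal()
b=[cv2.resize(cs["top"]["color"][140:240,200:300],(400,400),interpolation=2),cv2.resize(cs["scene"]["color"][150:250,260:360],(400,400),interpolation=2)]
cv2.imwrite("pics/t1.png",cv2.hconcat(b)[:,:,::-1])
E
```

```text
shift(tool mm) [ 7.6 -0.2 77.4] turn [-0.28  0.43 -0.37] clock 3.8333 F [-0.6  1.2 -0. ] w 0.0857
```

View pics/t1.png

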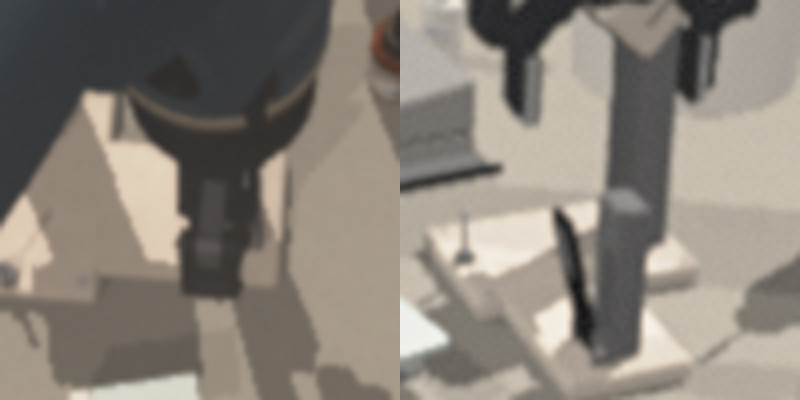

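{"name": "step_arm", "arguments": {
  "rows": [
    [[7.6, 0, 0], [0, 0, 0], -1],
    [[0, 0, 30], [0, 0, 0], -1],
    [[0, 0, 0], [0, 0, 0], -1]
  ]
}}

```text
clock: 4.18
tcp_pos: [0.5211, -0.4053, 0.1197]
ee_rot: [-179.9, 0.1, -6.0]
ft_force: [-1.1, 1.2, -1.3]
width: 0.0853
```

```bash
python3 - <<'E'
from h import *
g=T(D["r"],[(-.0055,-.12,.068)])[0]
to(g,np.degrees(D["r"][2]))
cs=cal()
b=[cv2.resize(cs["scene"]["color"][150:250,260:360],(600,600),interpolation=2)]
cv2.imwrite("pics/t2.png",cv2.hconcat(b)[:,:,::-1])
E
```

```text
shift(tool mm) [-3.3 -2.  51.7] turn [-0.05  0.07 -0.37] clock 4.1833 F [-1.1  1.2 -1.3] w 0.0853
```

View pics/t2.png

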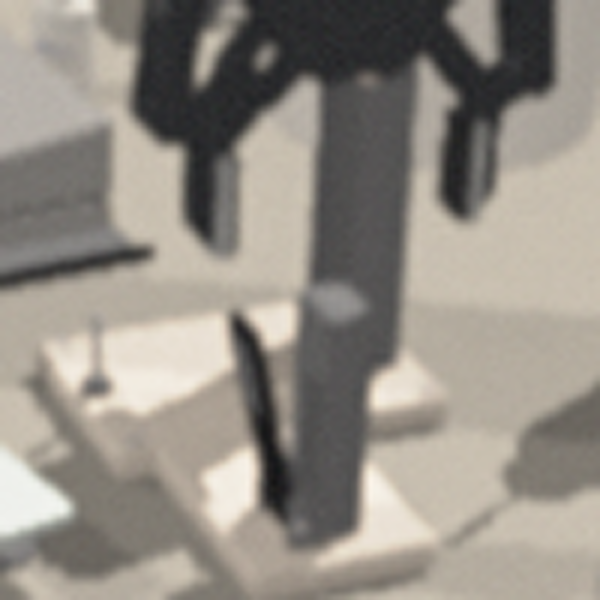

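The jaws straddle the trigger and grip, with the trigger top near (238,320) and the left finger at (215,240). I'll go straight down.

{"name": "step_arm", "arguments": {
  "rows": [
    [[-3.3, -2, 0], [0, 0, 0], -1],
    [[0, 0, 17], [0, 0, 0], -1],
    [[0, 0, 17], [0, 0, 0], -1],
    [[0, 0, 17], [0, 0, 0], -1],
    [[0, 0, 0], [0, 0, 0], -1],
    [[0, 0, 0], [0, 0, 0], -1]
  ]
}}

```text
clock: 4.78
tcp_pos: [0.5177, -0.4032, 0.0712]
ee_rot: [-180.0, 0.0, -6.1]
ft_force: [-0.1, -0.8, 0.6]
width: 0.0853
```

```bash
python3 - <<'E'
from h import *
g=T(D["r"],[(-.0055,-.12,.068)])[0]
to(g,np.degrees(D["r"][2]))
cs=cal()
b=[cv2.resize(cs["scene"]["color"][150:250,260:360],(600,600),interpolation=2)]
cv2.imwrite("pics/t3.png",cv2.hconcat(b)[:,:,::-1])
E
```

```text
shift(tool mm) [ 0.2 -0.3  3.2] turn [-0.    0.   -0.38] clock 4.7833 F [-0.1 -0.8  0.6] w 0.0853
```

View pics/t3.png

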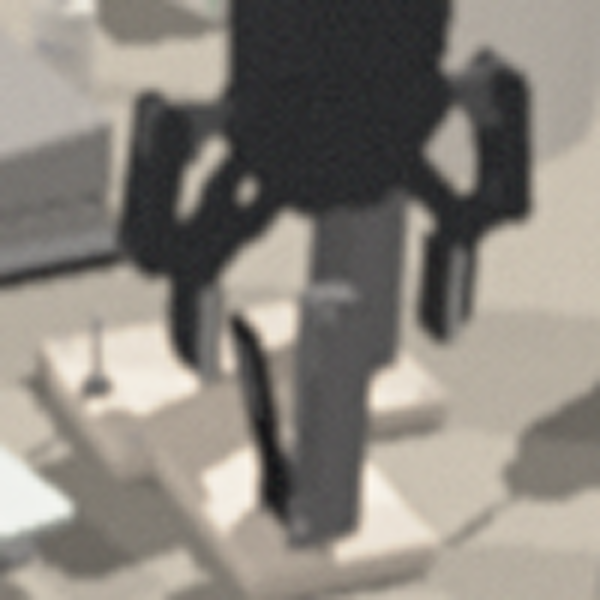

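The trigger and grip stand between the fingers, clear on both sides. I'll drop a few mm more and close.

{"name": "step_arm", "arguments": {
  "rows": [
    [[0, 0, 4], [0, 0, 0], -1],
    [[0, 0, 0], [0, 0, 0], 0],
    [[0, 0, 0], [0, 0, 0], 1],
    [[0, 0, 0], [0, 0, 0], 1],
    [[0, 0, 0], [0, 0, 0], 1],
    [[0, 0, 0], [0, 0, 0], 1],
    [[0, 0, 0], [0, 0, 0], 1],
    [[0, 0, 0], [0, 0, 0], 1]
  ],
  "squeeze": 25
}}

```text
clock: 5.55
tcp_pos: [0.5185, -0.4033, 0.067]
ee_rot: [180.0, -0.1, -6.0]
ft_force: [3.3, 1.4, 6.0]
width: 0.0299
```

```bash
python3 - <<'E'
from h import *
g=T(D["r"],[(-.0055,-.12,.068)])[0]
to(g,np.degrees(D["r"][2]))
cs=cal()
b=[cv2.resize(cs["scene"]["color"][150:250,260:360],(600,600),interpolation=2)]
cv2.imwrite("pics/t4.png",cv2.hconcat(b)[:,:,::-1])
E
```

```text
shift(tool mm) [-0.6 -0.3 -1. ] turn [ 0.02 -0.08 -0.34] clock 5.55 F [3.3 1.4 6. ] w 0.0299
```

View pics/t4.png

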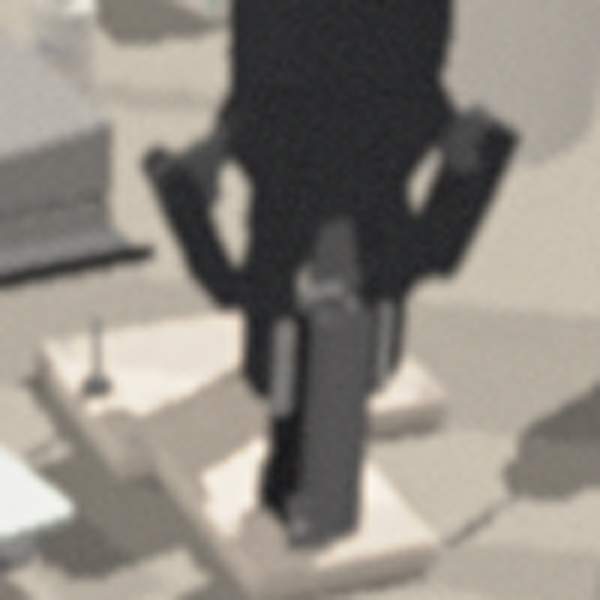

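The width is 29.9 mm, so the trigger is home. I'll hold briefly, then release.

{"name": "step_arm", "arguments": {
  "rows": [
    [[0, 0, 0], [0, 0, 0], 1],
    [[0, 0, 0], [0, 0, 0], 1],
    [[0, 0, 0], [0, 0, 0], -1],
    [[0, 0, 0], [0, 0, 0], -1],
    [[0, 0, 0], [0, 0, 0], -1],
    [[0, 0, 0], [0, 0, 0], -1],
    [[0, 0, 0], [0, 0, 0], -1],
    [[0, 0, 0], [0, 0, 0], -1]
  ]
}}

```text
clock: 6.32
tcp_pos: [0.5183, -0.4034, 0.0665]
ee_rot: [180.0, -0.1, -6.0]
ft_force: [-0.5, -0.4, -0.6]
width: 0.0854
```

{"name": "step_arm", "arguments": {
  "rows": [
    [[0, 0, 0], [0, 0, 0], -1],
    [[0, 0, -15], [0, 0, 0], -1],
    [[0, 0, -30], [0, 0, 0], -1],
    [[0, 0, -30], [0, 0, 0], -1],
    [[0, 0, -15], [0, 0, 0], -1],
    [[0, 0, 0], [0, 0, 0], -1]
  ]
}}

```text
clock: 6.82
tcp_pos: [0.5195, -0.4045, 0.1608]
ee_rot: [179.8, -0.3, -6.0]
ft_force: [0.9, -0.5, 0.4]
width: 0.0857
```

```bash
python3 - <<'E'
from h import *
p=D["a"]; g=T(p,[(-.008,0,0)])[0]; print(g)
to([*g[:2],.10],np.degrees(p[2])-90)
cs=cal()
b=[cv2.resize(cs["top"]["color"][140:280,150:290],(400,400),interpolation=2),cv2.resize(cs["scene"]["color"][150:250,260:360],(400,400),interpolation=2)]
cv2.imwrite("pics/t5.png",cv2.hconcat(b)[:,:,::-1])
E
```

```text
[ 0.41346158 -0.35352114  0.        ]
shift(tool mm) [-111.2  -39.7   60. ] turn [  0.24  -0.31 -12.77] clock 6.8167 F [ 0.9 -0.5  0.4] w 0.0857
```

View pics/t5.png

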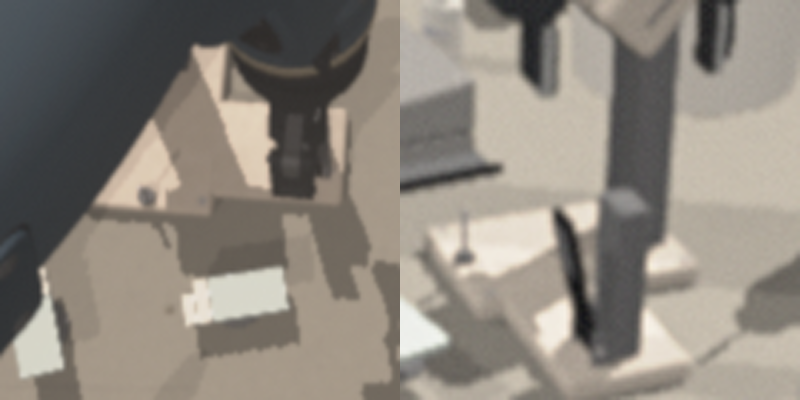

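The trigger sprang back to its rest position. Now over to slide_a.

{"name": "step_arm", "arguments": {
  "rows": [
    [[-37, -13.2, 0], [0, 0, 0], -1],
    [[-37, -13.2, 0], [0, 0, 0], -1],
    [[-37, -13.2, 0], [0, 0, -6.4], -0.5],
    [[0, 0, 0], [0, 0, -6.4], -0.5],
    [[0, 0, 30], [0, 0, 0], -0.5],
    [[0, 0, 30], [0, 0, 0], -0.5],
    [[0, 0, 0], [0, 0, 0], -0.5],
    [[0, 0, 0], [0, 0, 0], -0.5]
  ]
}}

```text
clock: 7.58
tcp_pos: [0.4101, -0.3509, 0.0946]
ee_rot: [-179.8, 0.2, 6.7]
ft_force: [0.3, 0.2, 0.7]
width: 0.0639
```

```bash
python3 - <<'E'
from h import *
p=D["a"]; g=T(p,[(-.008,0,0)])[0]
to([*g[:2],.007],np.degrees(p[2])-90)
cs=cal()
b=[cv2.resize(cs["top"]["color"][180:280,180:280],(400,400),interpolation=2),cv2.resize(cs["scene"]["color"][150:270,210:330],(400,400),interpolation=2)]
cv2.imwrite("pics/t6.png",cv2.hconcat(b)[:,:,::-1])
E
```

```text
shift(tool mm) [ 3.3  3.4 87.6] turn [-0.21  0.19  0.02] clock 7.5833 F [0.3 0.2 0.7] w 0.0639
```

View pics/t6.png

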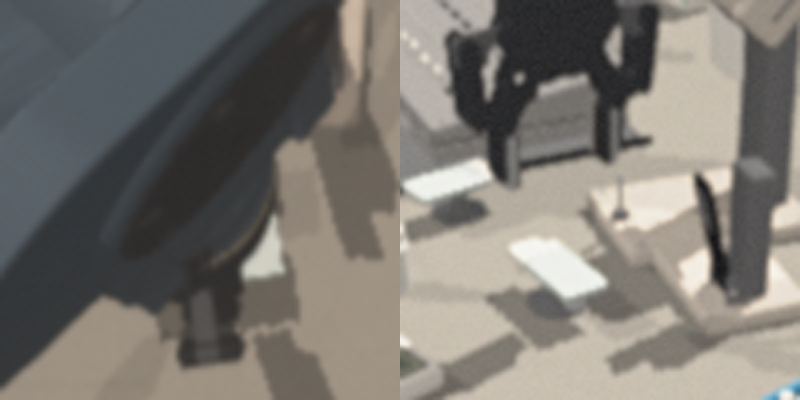

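{"name": "step_arm", "arguments": {
  "rows": [
    [[2, 2, 0], [0, 0, 0], -0.5],
    [[0, 0, 20], [0, 0, 0], -0.5],
    [[0, 0, 20], [0, 0, 0], -0.5],
    [[0, 0, 0], [0, 0, 0], -0.5],
    [[0, 0, 0], [0, 0, 0], -0.5],
    [[0, 0, 0], [0, 0, 0], -0.5]
  ]
}}

```text
clock: 8.18
tcp_pos: [0.4145, -0.3544, 0.0576]
ee_rot: [179.9, -0.1, 6.8]
ft_force: [0.1, -0.2, 0.7]
width: 0.0642
```

```bash
python3 - <<'E'
from h import *
p=D["a"]; g=T(p,[(-.008,0,0)])[0]
to([*g[:2],.007],np.degrees(p[2])-90)
cs=cal()
b=[cv2.resize(cs["scene"]["color"][170:250,210:310],(750,600),interpolation=2)]
cv2.imwrite("pics/t7.png",cv2.hconcat(b)[:,:,::-1])
E
```

```text
shift(tool mm) [-1.  -1.1 50.6] turn [ 0.06 -0.06  0.03] clock 8.1833 F [ 0.1 -0.2  0.7] w 0.0642
```

View pics/t7.png

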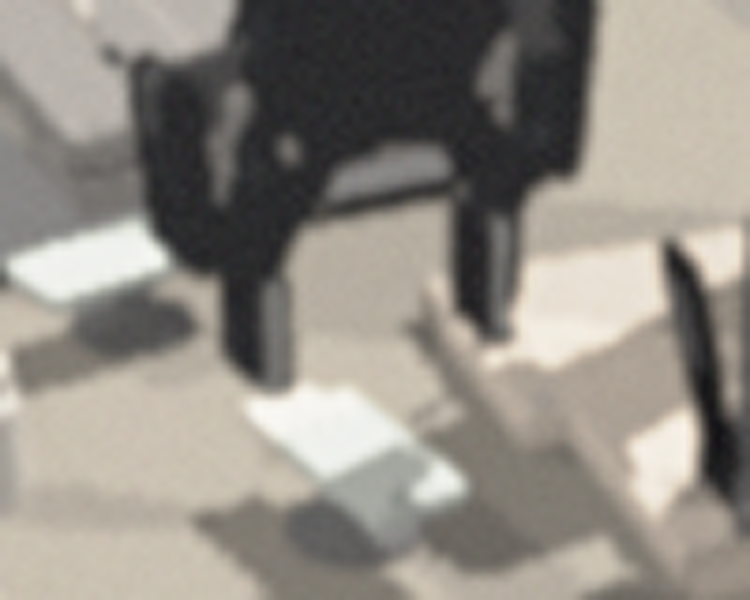

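Looks right: the fingers are either side of the slide and will come down around its middle.

{"name": "step_arm", "arguments": {
  "rows": [
    [[-1, -1, 15], [0, 0, 0], -0.5],
    [[0, 0, 15], [0, 0, 0], -0.5],
    [[0, 0, 12], [0, 0, 0], -0.5],
    [[0, 0, 7], [0, 0, 0], -0.5],
    [[0, 0, 0], [0, 0, 0], -0.5],
    [[0, 0, 0], [0, 0, 0], -0.5]
  ]
}}

```text
clock: 8.78
tcp_pos: [0.4129, -0.3532, 0.0078]
ee_rot: [180.0, -0.0, 6.8]
ft_force: [-0.5, 0.4, -0.7]
width: 0.064
```

```bash
python3 - <<'E'
from h import *
p=D["a"]; g=T(p,[(-.008,0,0)])[0]
to([*g[:2],.007],np.degrees(p[2])-90)
cs=cal()
b=[cv2.resize(cs["scene"]["color"][170:250,210:310],(750,600),interpolation=2)]
cv2.imwrite("pics/t8.png",cv2.hconcat(b)[:,:,::-1])
E
```

```text
shift(tool mm) [0.5 0.4 0.8] turn [ 0.01 -0.01  0.03] clock 8.7833 F [-0.5  0.4 -0.7] w 0.064
```

View pics/t8.png

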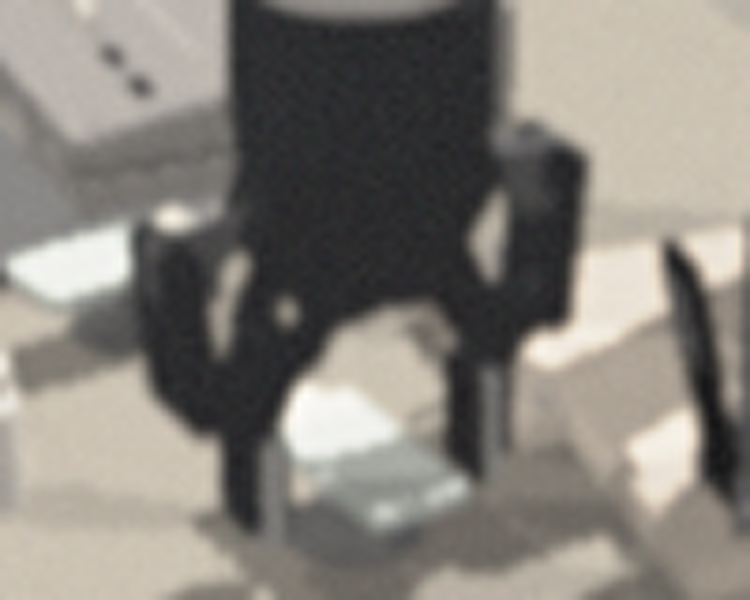

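{"name": "step_arm", "arguments": {
  "rows": [
    [[0, 0, 0], [0, 0, 0], -0.2],
    [[0, 0, 0], [0, 0, 0], 0],
    [[0, 0, 0], [0, 0, 0], 0.2],
    [[0, 0, 0], [0, 0, 0], 1],
    [[0, 0, 0], [0, 0, 0], 1],
    [[0, 0, 0], [0, 0, 0], 1],
    [[0, 0, 0], [0, 0, 0], 1]
  ],
  "squeeze": 35
}}

```text
clock: 9.47
tcp_pos: [0.4129, -0.3531, 0.0078]
ee_rot: [180.0, -0.0, 6.8]
ft_force: [-1.5, 0.2, 6.4]
width: 0.0313
```

{"name": "step_arm", "arguments": {
  "rows": [
    [[0, 0, -4], [0, 0, 0], 1],
    [[0, 0, -10], [0, 0, 0], 1],
    [[0, 0, -20], [0, 0, 0], 1],
    [[0, 0, -25], [0, 0, 0], 1],
    [[0, 0, -20], [0, 0, 0], 1],
    [[0, 0, -10], [0, 0, 0], 1],
    [[0, 0, 0], [0, 0, 0], 1],
    [[0, 0, 0], [0, 0, 0], 1]
  ]
}}

```text
clock: 10.13
tcp_pos: [0.4128, -0.3531, 0.0964]
ee_rot: [180.0, -0.0, 6.8]
ft_force: [0.1, 0.0, -1.5]
width: 0.0312
```

```bash
python3 - <<'E'
from h import *
q=T(D["r"],[(-.045-.028-.008,0,.075)])[0]; print(q)
to(q,np.degrees(D["r"][2])-90)
cs=cal()
b=[cv2.resize(cs["scene"]["color"][140:240,210:310],(600,600),interpolation=2)]
cv2.imwrite("pics/t9.png",cv2.hconcat(b)[:,:,::-1])
E
```

```text
[ 0.45469248 -0.27603793  0.075     ]
shift(tool mm) [ 50.7 -71.6  21.4] turn [-1.0000e-02 -5.0000e-02  1.0243e+02] clock 10.1333 F [ 0.1  0.  -1.5] w 0.0312
```

View pics/t9.png

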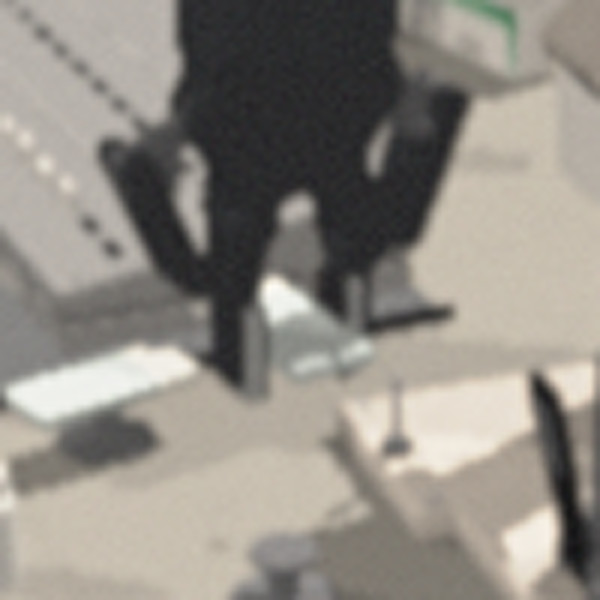

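{"name": "step_arm", "arguments": {
  "rows": [
    [[0, 0, 0], [0, 0, 4], 1],
    [[0, 0, 0], [0, 0, 6.9], 1],
    [[0, 0, 0], [0, 0, 6.9], 1],
    [[0, 0, 0], [0, 0, 6.9], 1],
    [[0, 0, 0], [0, 0, 6.9], 1],
    [[0, 0, 0], [0, 0, 6.9], 1],
    [[0, 0, 0], [0, 0, 6.9], 1],
    [[0, 0, 0], [0, 0, 6.9], 1]
  ]
}}

```text
clock: 10.9
tcp_pos: [0.412, -0.3524, 0.0947]
ee_rot: [180.0, 0.2, -45.9]
ft_force: [-0.3, -0.0, -0.6]
width: 0.0309
```

{"name": "step_arm", "arguments": {
  "rows": [
    [[0, 0, 0], [0, 0, 6.9], 1],
    [[0, 0, 0], [0, 0, 6.9], 1],
    [[0, 0, 0], [0, 0, 6.9], 1],
    [[0, 0, 0], [0, 0, 6.9], 1],
    [[0, 0, 0], [0, 0, 6.9], 1],
    [[0, 0, 0], [0, 0, 6.9], 1],
    [[0, 0, 0], [0, 0, 6.0], 1],
    [[0, 0, 0], [0, 0, 2.7], 1]
  ]
}}

```text
clock: 11.57
tcp_pos: [0.412, -0.3524, 0.0947]
ee_rot: [179.9, 0.1, -96.0]
ft_force: [-0.5, -0.4, -0.2]
width: 0.0311
```

```bash
python3 - <<'E'
from h import *
q=T(D["r"],[(-.045-.028-.008,0,.0558)])[0]; print(q, read_state()["qpos"].round(1))
to(q,np.degrees(D["r"][2])-90)
E
```

```text
[ 0.45469248 -0.27603793  0.0558    ] [-40.5  20.  -12.6  57.5   0.  145.5]
shift(tool mm) [-80.3 -34.6  39. ] turn [ 0.13  0.09 -0.32] clock 11.5667 F [-0.5 -0.4 -0.2] w 0.0311
```

{"name": "step_arm", "arguments": {
  "rows": [
    [[-10, -4.5, 0], [0, 0, 0], 1],
    [[-20, -8.5, 0], [0, 0, 0], 1],
    [[-20, -8.5, 0], [0, 0, 0], 1],
    [[-20, -8.5, 0], [0, 0, 0], 1],
    [[-10, -4.5, 0], [0, 0, 0], 1],
    [[0, 0, 10], [0, 0, 0], 1],
    [[0, 0, 0], [0, 0, 0], 1],
    [[0, 0, 0], [0, 0, 0], 1]
  ]
}}

```text
clock: 12.23
tcp_pos: [0.4541, -0.2766, 0.0853]
ee_rot: [179.9, 0.0, -95.6]
ft_force: [-0.1, -0.6, -0.3]
width: 0.0311
```

```bash
python3 - <<'E'
from h import *
q=T(D["r"],[(-.045-.028-.008,0,.0558)])[0]
to(q,np.degrees(D["r"][2])-90)
cs=cal()
b=[cv2.resize(cs["top"]["color"][150:250,150:250],(400,400),interpolation=2),cv2.resize(cs["scene"]["color"][140:240,230:330],(400,400),interpolation=2)]
cv2.imwrite("pics/t10.png",cv2.hconcat(b)[:,:,::-1])
E
```

```text
shift(tool mm) [-0.6 -0.6 29.4] turn [0.12 0.04 0.07] clock 12.2333 F [-0.1 -0.6 -0.3] w 0.0311
```

View pics/t10.png

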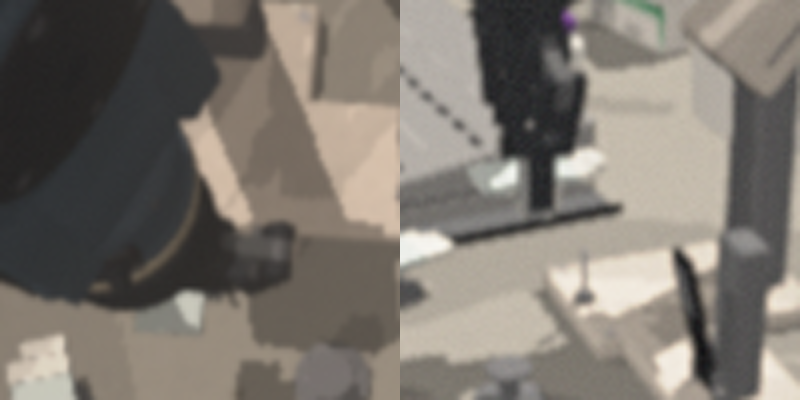

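{"name": "step_arm", "arguments": {
  "rows": [
    [[-0.5, -0.5, 6], [0, 0, 0], 1],
    [[0, 0, 8], [0, 0, 0], 1],
    [[0, 0, 8], [0, 0, 0], 1],
    [[0, 0, 5], [0, 0, 0], 1],
    [[0, 0, 2], [0, 0, 0], 1],
    [[0, 0, 0], [0, 0, 0], 1],
    [[0, 0, 0], [0, 0, 0], 1],
    [[0, 0, 0], [0, 0, 0], 1]
  ]
}}

```text
clock: 13.0
tcp_pos: [0.4556, -0.2764, 0.0575]
ee_rot: [-180.0, -0.0, -95.6]
ft_force: [-1.6, -0.2, 1.0]
width: 0.0315
```

```bash
python3 - <<'E'
from h import *
q=T(D["r"],[(-.045-.028-.008,0,.0558)])[0]
to(q,np.degrees(D["r"][2])-90)
cs=cal()
s=read_state()
B=[cv2.resize(cs[n]["color"][r:r+100,c:c+100],(600,600),interpolation=2)[:,:,::-1].copy() for n,r,c in(("top",160,150),("scene",150,230))]
# predicted slide
yaw=np.radians(s["ee_rot"][2]+90)
t=s["tcp_pos"]; o=T([t[0],t[1],yaw],[(.008,0,0)])[0]
S=[(-.038,.016,.0),(-.038,-.016,.0),(.029,-.016,.0),(.029,-.007,.0),(.038,-.007,.0),(.038,.016,.0)]
for b,n,r,c in((B[0],"top",160,150),(B[1],"scene",150,230)):
  f=lambda P:((prj(cs[n],P)-[c,r]+.5)*6-.5).round().astype(int)
  for h,col in((t[2]+.0222,(255,0,255)),):
    cv2.polylines(b,[f(T([o[0],o[1],yaw],S,h))],True,col,1)
  cv2.polylines(b,[f(T(D["r"],[(-.045,0,.05),(-.045,0,.014)]))],True,(0,255,0),1)
cv2.imwrite("pics/t11.png",B[1]); cv2.imwrite("pics/t11t.png",B[0])
cv2.imwrite("pics/t11s.png",cv2.resize(cs["scene"]["color"][150:250,230:330],(600,600),interpolation=2)[:,:,::-1])
for n in("top","scene"):
  print(n,[landmark_of(n,l)[:2] for l in("label","slide_a","pin_tip")])
E
```

```text
shift(tool mm) [-0.3  1.   1.7] turn [-0.02 -0.01  0.03] clock 13.0 F [-1.6 -0.2  1. ] w 0.0315
top [[{'xy': [396.4, 266.0], 'score': 0.7}, {'xy': [231.6, 243.7], 'score': 0.32}], [{'xy': [385.9, 260.4], 'score': 0.68}, {'xy': [160.0, 254.6], 'score': 0.62}], [{'xy': [195.1, 204.3], 'score': 0.9}, {'xy': [158.3, 253.3], 'score': 0.53}]]
scene [[{'xy': [317.0, 357.7], 'score': 0.97}, {'xy': [225.7, 213.3], 'score': 0.66}], [{'xy': [317.2, 347.1], 'score': 0.96}, {'xy': [262.1, 193.2], 'score': 0.66}], [{'xy': [272.7, 198.4], 'score': 0.66}, {'xy': [227.4, 211.2], 'score': 0.57}]]
```

View pics/t11.png

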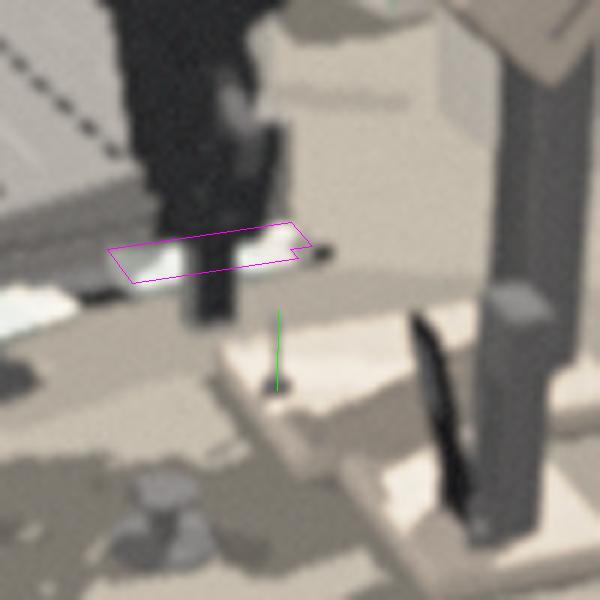

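View pics/t11s.png

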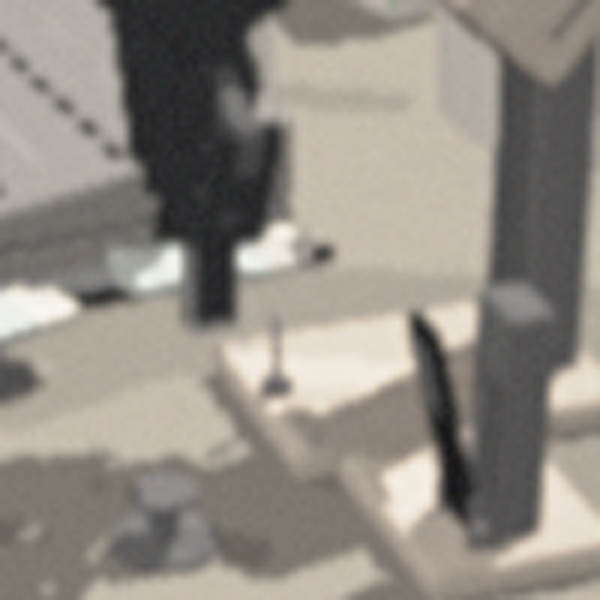

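View pics/t11t.png

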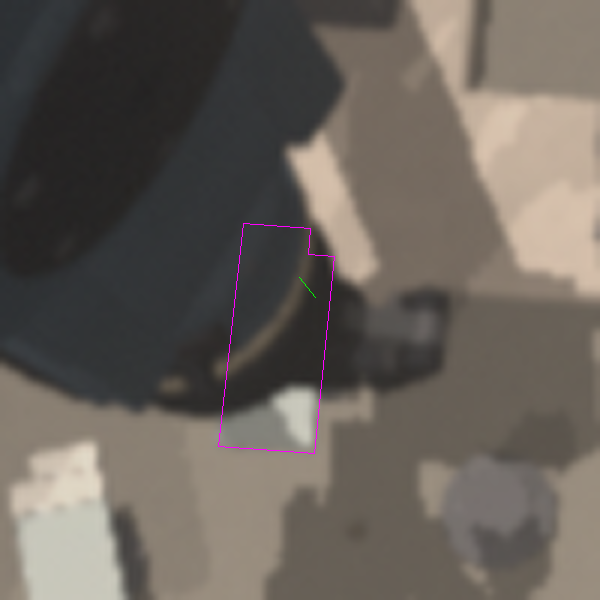

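```bash
python3 - <<'E'
from h import *
cs=cal()
a=cv2.imread("pics/top0.png"); b=cv2.imread("pics/scene0.png")
o=[]
for im,n,r,c in((a,"top",190,185),(b,"scene",195,260)):
    z=cv2.resize(im[r:r+30,c:c+30],(390,390),interpolation=cv2.INTER_CUBIC)
    for P in [(-.045,0,.05),(-.045,0,.014)]:
        q=prj(cs[n],T(D["r"],[P]))[0]; print(n,P,q); u=(q-[c,r]+.5)*13-.5; cv2.circle(z,tuple(u.round().astype(int)),3,(0,255,0),1)
    o.append(z)
cv2.imwrite("pics/pin.png",cv2.hconcat(o))
to(T(D["r"],[(-.081,0,.0558)])[0],np.degrees(D["r"][2])-90)
E
```

```text
top (-0.045, 0, 0.05) [199.47948331 205.71873889]
top (-0.045, 0, 0.014) [202.06368141 209.11458539]
scene (-0.045, 0, 0.05) [275.88570568 201.2916159 ]
scene (-0.045, 0, 0.014) [275.72782783 214.57911125]
shift(tool mm) [-0.2  0.8  1.6] turn [-0.01  0.    0.02] clock 13.5 F [ 0.9 -0.4  0. ] w 0.0313
```

View pics/pin.png

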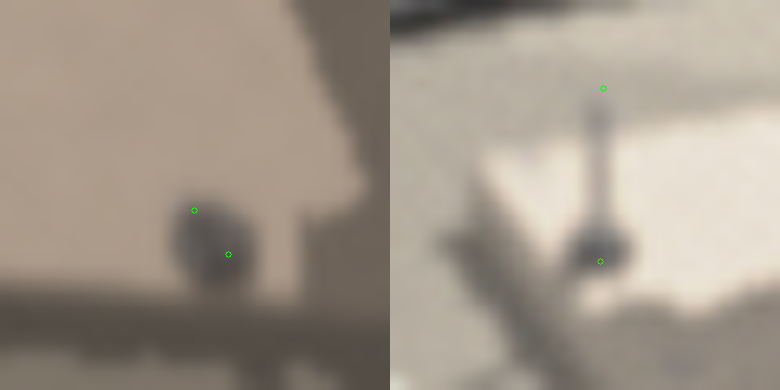

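The pin model matches the image to about 1 mm. I'll make one last small trim and settle.

{"name": "step_arm", "arguments": {
  "rows": [
    [[0, 1.2, 1.5], [0, 0, 0], 1],
    [[0, 0, 0], [0, 0, 0], 1],
    [[0, 0, 0], [0, 0, 0], 1],
    [[0, 0, 0], [0, 0, 0], 1],
    [[0, 0, 0], [0, 0, 0], 1],
    [[0, 0, 0], [0, 0, 0], 1],
    [[0, 0, 0], [0, 0, 0], 1],
    [[0, 0, 0], [0, 0, 0], 1]
  ]
}}

```text
clock: 14.17
tcp_pos: [0.4543, -0.2762, 0.0558]
ee_rot: [-180.0, 0.0, -95.6]
ft_force: [0.2, 0.7, 0.4]
width: 0.0311
```

```bash
python3 - <<'E'
from h import *
to(T(D["r"],[(-.081,0,.0558)])[0],np.degrees(D["r"][2])-90)
cs=cal(); cv2.imwrite("pics/t12.png",cv2.resize(cs["scene"]["color"][140:260,190:350],(800,600),interpolation=2)[:,:,::-1])
E
```

```text
shift(tool mm) [-0.2 -0.4 -0. ] turn [-0.    0.    0.03] clock 14.1667 F [0.2 0.7 0.4] w 0.0311
```

View pics/t12.png

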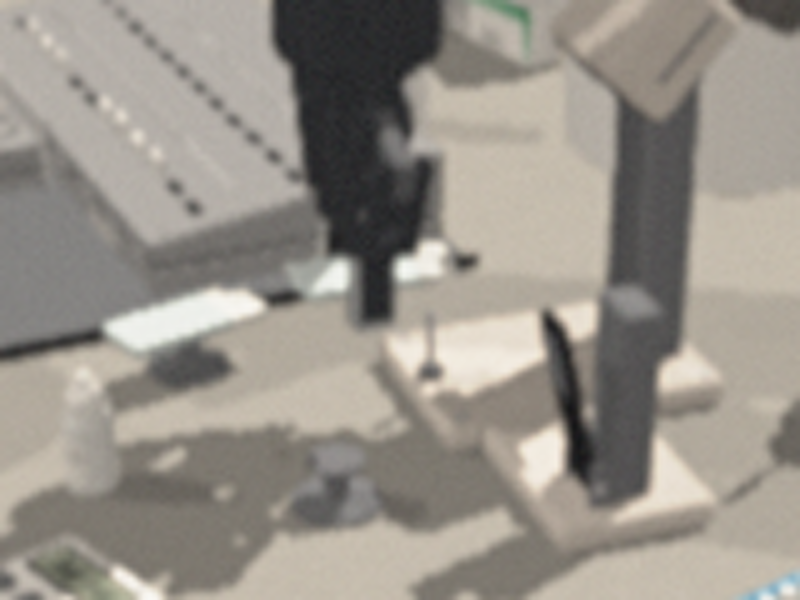

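The slide is held level with its frosted end (~430,260) above the pin tip (430,315). slide_b and the vial have not moved, and the trigger is at rest.

```bash
python3 -c "
from station import *
print(hand_in())"
```

```text
the job is handed in; nothing more can be done
None
```

I woke the reader and handed the job in at about 14 s of the 45 s, with slide_a held still over the aiming pin. `hand_in()` gave no verdict.

- **Trigger:** I squeezed it until the jaws stopped at 29.9 mm, against about 31 mm for fully home. After release, the picture showed it back at rest.
- **Slide choice:** I took the slide whose notch is on the right with its frosted end pointing away. I gripped it by its long edges with 35 N; the jaws read about 31 mm on the 32 mm slide.
- **Final pose:** It is level and label up, with the frosted end towards the column. By calculation, the middle of the frosted end is about 25 mm above the pin tip and within 1–2 mm of it sideways. The arm was within 0.5 mm of its target, with less than 1 N on the wrist.
- **Bystanders:** In the last scene picture, slide_b and the vial were where they started. The brown dropper was outside that view.

**Weak checks:**
- **Camera offset:** The scene camera sits about 1.3 px off from the fitted model. The pin and the slide shift the same way vertically, so the height holds; sideways they differed by up to about 2 mm.
- **Top view:** The arm hid the frosted end from above, so its position there rests on the arm's own pose and the grasp. The trained networks' reports of the slide and pin at the end were also unreliable, and I did not use them.

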